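# Click the cup retainer home behind a row of three

## Task

Secure the three specimen cups in the grey carrier tray for transport: with the fingertips, push the retainer by its orange pad along its rail towards the cups until it drops into the notch for a row of three (marked with three white dots; the four-dot notch is too early) and stays there by itself. Only push it: do not grip it or shove it hard, do not squeeze the cups against the end of the tray, and do not touch or lift any cup or disturb the other things on the desk. Finish with the hand clear.

Things in the scene. Friction and masses are not known exactly. Their poses are not given: they have to be found in the camera images.
- tray: Fixed grey carrier tray, 126 x 380 x 46 mm (wire carrying loops at both ends, to 62 mm). Origin on the desk; z up, y along the tray towards its end stop: the way to push (robot's left). In its frame the cups' lane is centred on x = 6 mm, 68 mm wide, its floor 6 mm up, from the -y end plate (y = -189 mm, 46 mm high) to the end stop face (y = +175 mm). Rail on the robot's side of the lane.
- notch_three (a point): Notch for a row of three cups: 12 mm wide V in the steel strip on top of the aluminium rail (rail 30 mm, strip 34 mm above the desk), beside three white dots on the ledge. The plunger must drop in here. Point: middle of the V at the strip's top, tray x = -41.5, y = -35 mm.
- notch_four (a point): Notch for a row of four (four white dots), same shape, at tray y = -93 mm. The retainer may start before it, in it or past it. A third notch (two dots, y = +23 mm) is out of reach while three cups stand in the lane.
- retainer (a joint): How far the retainer has slid along the tray's +y (m, 0 to 0.185): 0.062 in the four-cup notch, 0.120 in the three-cup notch. It slides with about 2 N of friction and stays where it is left. Within about 4 mm of a notch's centre it draws itself in and the push needed drops to nothing; to push it out again takes about 7 N.
- plunger (a joint): Height of the sprung roller plunger in the retainer (m): about 0 when it has dropped fully into a notch, about 0.002 when it rides on top of the index strip.
- push_pad (a point): Centre of the push face of the orange pad on the retainer's back, 74 mm above the desk, face 46 wide, 40 high, looking to the tray's -y; axes as the tray's. Push here along the tray's +y. Behind it the lane is empty to the -y end plate; on the robot's side the shoe and brass plunger housing (64 mm high) keep 28 mm from the pad's centre line. The black panel carrying it is 95 mm high.
- cup_pad (a point): Centre of the retainer's rubber face that meets the cups, 34 mm above the desk (tray y = joint value - 0.125). In the three-cup notch it leaves the closed-up row about 6 mm of play.
- cup_a: One of the three cups in the lane, in any order: clear specimen cup with white screw lid, 58 mm wide, 65 mm high, about 50 g; origin at the centre of its underside. Only the retainer may push it. The cups stand with gaps, which the retainer closes as it comes.
- cup_b: Another of the three cups in the lane, like cup_a.
- cup_c: Another of the three cups in the lane, like cup_a.
- stapler: Bystander: grey stapler, 37 x 133 x 54 mm, origin at the centre of its underside.
- number_stamp: Bystander: red self-inking stamp, 41 x 60 x 92 mm, origin at the centre of its underside.
- water_bottle: Bystander: water bottle, 53 mm wide, 184 mm high, origin at the centre of its underside.
- cup_d: Bystander: loose empty specimen cup on the desk, 58 x 58 x 65 mm, origin at the centre of its underside.
- marker: Bystander: marker pen lying on the desk, 18 x 138 x 18 mm, origin at the centre of its underside.

How it is judged:
At the end, for the whole second after the job is handed in: The retainer is at rest within 2.5 mm of the three-cup notch with its plunger dropped (less than 1 mm up); the three cups stand upright and still on the lane's floor between it and the end stop; every bystander is within 20 mm of where it stood (value of joint retainer between 0.1175 and 0.1225 m and value of joint plunger below 0.001 m and velocity of joint retainer between -0.003 and 0.003 m/s and angle between each of cup_a, cup_b, cup_c's own z axis and vertical below 0.12 rad and linear speed of each of cup_a, cup_b, cup_c below 0.01 m/s and x of cup_a in the frame of tray between -0.004 and 0.016 m and z of cup_a in the frame of tray between 0.002 and 0.01 m and y of cup_a in the frame of tray between 0.015 and 0.15 m and x of cup_b in the frame of tray between -0.004 and 0.016 m and z of cup_b in the frame of tray between 0.002 and 0.01 m and y of cup_b in the frame of tray between 0.015 and 0.15 m and x of cup_c in the frame of tray between -0.004 and 0.016 m and z of cup_c in the frame of tray between 0.002 and 0.01 m and y of cup_c in the frame of tray between 0.015 and 0.15 m and distance of each of stapler, number_stamp, water_bottle, cup_d, marker from where it was at the start of the episode below 0.02 m); the robot touches nothing.
It fails at once if a cup of the row is lifted or tipped (z of any of cup_a, cup_b, cup_c in the frame of tray above 0.016 m or angle between any of cup_a, cup_b, cup_c's own z axis and vertical above 0.3 rad).
It fails at once if the hand or arm touches a cup of the row (contact force between any of the fingers, the arm and cup_a above 1 N or contact force between any of the fingers, the arm and cup_b above 1 N or contact force between any of the fingers, the arm and cup_c above 1 N).
It fails at once if the cups are squeezed (over 7 N between a cup and the retainer or the end of the tray) (contact force between any of cup_a, cup_b, cup_c and tray above 7 N).
It fails at once if the retainer is gripped or shoved hard (over 30 N) (contact force between the fingers and tray above 30 N).
It fails at once if a bystander is knocked or moved by more than 20 mm (distance of any of stapler, number_stamp, water_bottle, cup_d, marker from where it was at the start of the episode above 0.02 m).
It also fails if it takes over 38 s, if anything falls off the work surface, if the arm or the gripper's body presses on something with over 40 N, if the wrist force passes 120 N, or if a joint passes its speed limit or range.

## Robot

A 6-joint arm with a two-finger parallel gripper is mounted at the origin on the work surface; the furniture and walls round the work are solid. World frame = base frame: x ahead of the robot, y to its left, z up, the work surface at z = 0. Lengths are in m, angles in rad, forces in N, time in s.
With the tool pointing down it reaches from about 0.325 to 0.75 m from the base axis. Payload 7.6 kg.
Tool frame: the origin (TCP) lies on the centre line of the jaws, within the pads' length; the fingertips stand 19 mm ahead of it and the grasp point (between the pads) is the TCP (r.tip_extent is the distance from the TCP to the fingertips, in m); z points along the fingers, y is the line along which they close (so a half turn about z gives the same grasp; the last joint's range is limited). The gripper opens to 85 mm and grips with 20 to 120 N. Pads are 22 mm wide; open, the fingers measure 114 mm over their backs; the gripper's body (76 mm by 85 mm) begins 54 mm behind the grasp point. The pads swing forward as they close: fully open they stand 13 mm farther back than shut.
Start: joints at [-1.189, 0.052, 1.401, -0, 1.689, -0.07], TCP at [0.229, -0.472, 0.25] pointing down, gripper open.
Joint ranges: [-2.9, 2.9], [-0.91, 2.17], [0.12, 2.37], [-1.06, 4.2], [0.26, 2.73], [-2.93, 2.93]. Speed limits (rad/s): [2.57, 2.57, 3.01, 3.14, 3.14, 3.14].

## Interface

Orientations are given as [roll, pitch, yaw] about the fixed x, y, z axes, in that order (R = Rz(yaw) Ry(pitch) Rx(roll)).
In Python, from workcell import sensors, eyes, r gives the robot as it stands.
- The arm moves only by the tool step_arm, never from a script. Its argument "commands" is a list of rows, each a list of 2 entries, a list of its own where there are three numbers: the shift along the tool's x, y, z in cm, then the turn, a rotation vector about the tool's x, y, z in degrees. A call has exactly 5 rows; each row is the pose to reach, as a shift and turn from the pose commanded when the call began, along the tool's axes at that moment; what a row does not reach only later rows make up. A row lasts 1/12 s, in which the tool goes at most 41.7 mm and 7.16 degrees, less where a joint would pass 70% of its speed; a pose out of reach is approached as far as the arm can. A call with a gripper value outside its range is refused whole. "hand" is the closure, from -1 (fully open) to 1 (shut), so that 0 is half open, set as the call begins (left out, the last holds). The fingers move at their own pace and stop on an object; the grip force is fixed at half the most. Time passes only in rows, so rows that repeat a pose let the fingers close, or fill a call up. It gives the time, the measured TCP pose, the force, the opening and the grip force at its end, in the units of the state.
- sensors.state(): the state, without advancing time (a new reading comes with each control period).
- eyes.capture(name): name is "side" or "top" or "wrist"; returns a dict with "img" (384x512x3 uint8, red, green, blue), "depth" (384x512 float32, m along the optical axis (not along the pixel's ray), 0 where there is no reading), "fx", "fy", "cx", "cy" (pixels), "D" ([k1, k2, p1, p2, k3] as OpenCV has them; the pictures are not rectified), "world_to_cam" (4x4, takes a point from world to camera coordinates). Camera axes: x right, y down, z forward; pixel columns grow to the right and rows downward; lengths in m; the calibration is good to about 2 mm. A picture is of the moment at which its call begins.
- r.hand_in(): hands the job in; it is judged then, once.
The state is a dict: "t": time; "q": joint angles; "joint_velocities": joint speeds; "effort": joint torques, N m; "eef_pos": TCP position; "ee_rot": TCP orientation; "wrist_force": force on the tool from outside, world axes, zero at the start; "torque": the same for the moment, N m; "grip_width": finger opening in m; "grasp_force": force on a finger pad.
Only numpy, scipy, OpenCV 4.12 (cv2) and the standard library are available. Lean on these libraries where they do the work, as an engineer would, in place of code of your own. Each camera call takes 0.05 s, during which the arm holds its last target. There are 200 camera calls.

## Working session

There is one attempt and no reset: what is moved stays moved. The work goes in short steps, Python scripts to look and compute and a tool call to move; the robot and the scene stay as the last step left them, time stands still between calls to the robot, and variables do not carry over. Pictures are saved under pics/ and viewed, at most 10 in all, crops included, and the job is handed in when it is done.

Besides the shell and the picture viewer there is one more tool, called after "Request:" as name(argument=value, ...), one argument or row to a line, values as JSON. step_arm: Moves the arm, as the interface text tells. Its arguments: {"type":"object","properties":{"commands":{"type":"array"},"hand":{"type":"number"}},"required":["commands"]}

```bash
mkdir -p pics
cat > h.py <<'E'
import numpy as np,cv2
from workcell import sensors,eyes,r
def cap(n,save=None):
    c=eyes.capture(n)
    if save: cv2.imwrite('pics/'+save,c['img'][:,:,::-1])
    return c
def K(c): return np.array([[c['fx'],0,c['cx']],[0,c['fy'],c['cy']],[0,0,1.]])
def ray(c,uv):
    n=cv2.undistortPoints(np.float64(uv).reshape(-1,1,2),K(c),np.float64(c['D']))[:,0]
    T=np.array(c['world_to_cam']);R=T[:3,:3];o=-R.T@T[:3,3]
    return o,np.c_[n,np.ones(len(n))]@R
def plane(c,uv,z):
    o,d=ray(c,uv); return o+d*((z-o[2])/d[:,2])[:,None]
def pix(c,P):
    T=np.array(c['world_to_cam']);rv=cv2.Rodrigues(T[:3,:3])[0]
    return cv2.projectPoints(np.float64(P).reshape(-1,1,3),rv,T[:3,3],K(c),np.float64(c['D']))[0][:,0]
def cloud(c):
    h,w=c['depth'].shape;v,u=np.mgrid[:h,:w]
    o,d=ray(c,np.c_[u.ravel(),v.ravel()]);return (o+d*c['depth'].reshape(-1,1)).reshape(h,w,3)
E
python3 - <<'E'
from h import *
s=sensors.state();print(s['t'],s['eef_pos'],s['ee_rot'],r.tip_extent)
for n in('top','side'):
    c=cap(n,n+'0.png');print(n,np.linalg.inv(c['world_to_cam'])[:3,3],(c['depth']>0).mean())
E
```

```text
0.0 [ 0.22911619 -0.47206325  0.24945134] [-3.13997616e+00 -1.23132152e-04  4.51762002e-01] 0.019
top [0.240366   0.04328739 1.71838316] 0.9960378011067709
side [ 0.26614422 -0.87062795  0.76386428] 0.9959716796875
```

View pics/top0.png

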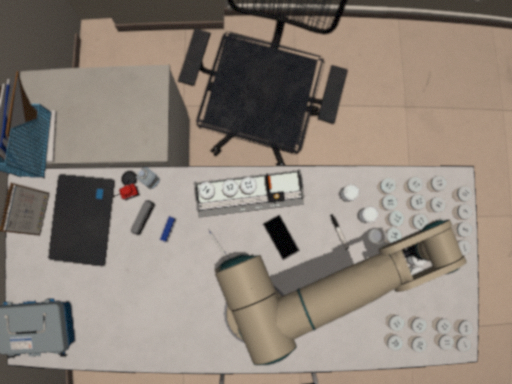

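View pics/side0.png

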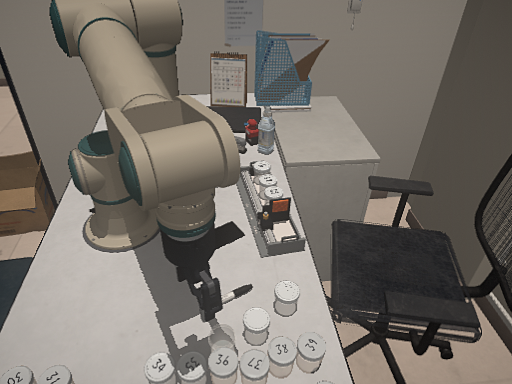

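The top view shows the tray at about (195–302, 170–215), with the cups at columns 207, 230 and 249 and the retainer at about (268, 187). In the side view the orange pad faces the camera at about (280, 206), with clear desk between the hand and the tray.

Run:
```python
from h import *
t=cap('top');P=cloud(t)
# tray: points 20..70mm high region in crop
m=np.zeros(P.shape[:2],bool);m[160:222,185:312]=1
m&=(P[...,2]>.012)&(P[...,2]<.12)
n,l,st,_=cv2.connectedComponentsWithStats(m.astype(np.uint8));k=1+st[1:,4].argmax()
Q=P[l==k];print('tray rect',cv2.minAreaRect(Q[:,:2].astype(np.float32)),np.percentile(Q[:,2],[5,50,95]))
# edges: the near (robot side) wall at 30-46mm
hi=(l==k)&(P[...,2]>.08);print('panel',hi.sum(),P[hi].mean(0) if hi.any() else 0)
for n,c in(('top',t),('side',cap('side'))):
    hsv=cv2.cvtColor(c['img'],cv2.COLOR_RGB2HSV);o=cv2.inRange(hsv,(4,140,90),(18,255,255))
    b=(160,222,185,312) if n=='top' else (190,235,255,305)
    z=np.zeros_like(o);z[b[0]:b[1],b[2]:b[3]]=o[b[0]:b[1],b[2]:b[3]]
    nn,ll,ss,cc=cv2.connectedComponentsWithStats(z)
    C=cloud(c)
    for i in range(1,nn):
        if ss[i,4]>5: q=C[ll==i];print(n,ss[i],cc[i],np.median(q,0),q.min(0),q.max(0))
    y,x,w=(165,190,125) if n=='top' else (150,225,90)
    h=55 if n=='top' else 105
    s=6 if n=='top' else 5
    cv2.imwrite(f'pics/{n}1.png',cv2.resize(c['img'][y:y+h,x:x+w,::-1],None,fx=s,fy=s,interpolation=cv2.INTER_CUBIC))
```

```text
tray rect ((0.43260133266448975, 0.026013746857643127), (0.10869260877370834, 0.38111791014671326), 6.818759441375732) [0.01804702 0.04483504 0.07717239]
panel 76 [ 0.44977296 -0.02835781  0.09171243]
top [268 176   3  13  22] [268.90909091 181.95454545] [ 0.45444944 -0.04358374  0.09465249] [ 0.43251184 -0.04702827  0.08842431] [ 0.47464444 -0.03986332  0.10095798]
side [273 199  16  13 115] [279.95652174 204.65217391] [ 0.45430977 -0.05123071  0.08101481] [ 0.26614422 -0.87062795  0.05561736] [ 0.47806395 -0.04273875  0.76386428]
```

View pics/top1.png

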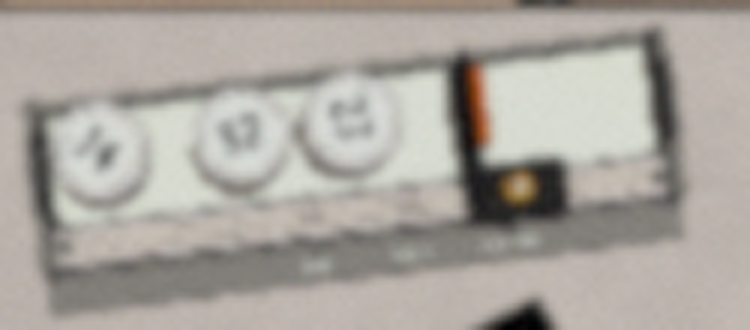

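View pics/side1.png

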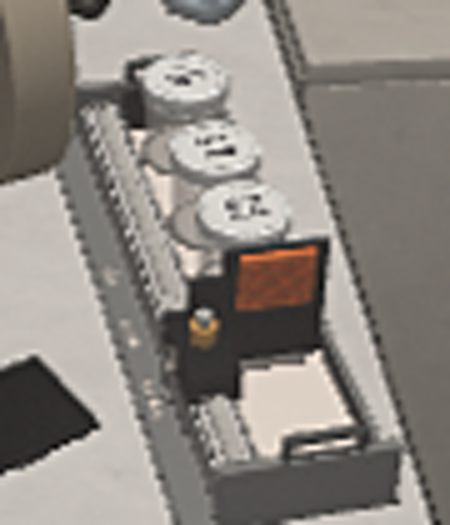

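The crops show the brass plunger at top-crop (518, 187), close to the four-dot mark. The dot groups are at crop columns 510, 410 and 318. The pad is clear from behind, so I'll get the tray frame and the approach move.

```bash
cat >> h.py <<'E'
def frame(a,org):
    return np.array([[np.cos(a),-np.sin(a)],[np.sin(a),np.cos(a)]]),np.array(org)
def tofr(p,F): return (np.asarray(p)[...,:2]-F[1])@F[0]
E
python3 - <<'E'
from h import *
t=cap('top');s=cap('side')
a=np.radians(6.82)
F=frame(a,(.4326,.0260))
u=lambda x,y:(190+x/6-.4,165+y/6-.4)
pr=lambda n,p:print(n,p.round(4),tofr(p,F).round(4))
br=plane(t,[u(518,187)],.066);pr('brass',br)
pr('dots 4,3,2',plane(t,[u(511,241),u(411,252),u(318,265)],.012))
pr('cups',plane(t,[u(103,150),u(240,138),u(350,122)],.065))
pr('ends far corners z46',plane(t,[u(40,108),u(660,40)],.046))
us=lambda x,y:(225+x/5-.4,150+y/5-.4)
C=cloud(s)
pr('side pad depth',C[202:209,275:285].reshape(-1,3).mean(0)[None]);print(C[202:209,275:285,2].mean())
# pad corners from side ray intersect with vertical plane: triangulate via heights 94/54
pr('pad top L,R',plane(s,[us(240,257),us(318,248)],.094));pr('pad bot L,R',plane(s,[us(237,310),us(316,303)],.054))
pr('brass side',plane(s,[us(205,315)],.064))
# desired TCP
R=cv2.Rodrigues(np.array([0,0,0.]))[0]
print(sensors.state()['t'])
E
```

```text
brass [[ 0.4087 -0.0686  0.066 ]] [[-0.035  -0.0911]]
dots 4,3,2 [[ 0.3819 -0.0676  0.012 ]
 [ 0.3758 -0.0081  0.012 ]
 [ 0.3684  0.0473  0.012 ]] [[-0.0614 -0.087 ]
 [-0.0605 -0.0271]
 [-0.0612  0.0287]]
cups [[0.4318 0.171  0.065 ]
 [0.4383 0.0918 0.065 ]
 [0.4472 0.0281 0.065 ]] [[0.0164 0.1441]
 [0.0134 0.0646]
 [0.0147 0.0004]]
ends far corners z46 [[ 0.459   0.2096  0.046 ]
 [ 0.4972 -0.1549  0.046 ]] [[ 0.0481  0.1792]
 [ 0.0427 -0.1873]]
side pad depth [[ 0.4534 -0.0516  0.0776]] [[ 0.0114 -0.0795]]
0.0776490048411849
pad top L,R [[ 0.4325 -0.0518  0.094 ]
 [ 0.4781 -0.0476  0.094 ]] [[-0.0093 -0.0773]
 [ 0.0364 -0.0785]]
pad bot L,R [[ 0.4331 -0.051   0.054 ]
 [ 0.4798 -0.0489  0.054 ]] [[-0.0087 -0.0765]
 [ 0.038  -0.08  ]]
brass side [[ 0.4119 -0.0652  0.064 ]] [[-0.0314 -0.0881]]
0.3
```

Request:
step_arm(
  commands=[
    [[3.4,-2.1,0],[0,0,-7]],
    [[6.8,-4.2,0],[0,0,-14]],
    [[10.2,-6.3,0],[0,0,-21]],
    [[13.6,-8.4,0],[0,0,-28]],
    [[17,-10.5,0],[0,0,-35]],
  ],
  hand=1,
)

```text
t: 0.72
eef_pos: [0.3368, -0.302, 0.2503]
ee_rot: [3.141, 0.0, 1.068]
wrist_force: [0.7, 0.5, -0.2]
grip_width: 0.0254
grasp_force: 0.0
```

```bash
cat > go.py <<'E'
import sys
from h import *
from scipy.spatial.transform import Rotation as Ro
s=sensors.state();R=Ro.from_euler('xyz',s['ee_rot'])
T=Ro.from_euler('xyz',[np.pi,0,np.radians(96.82)])
g=np.array(eval(sys.argv[1]))
print('t',s['t'],'pos',s['eef_pos'].round(4) if hasattr(s['eef_pos'],'round') else s['eef_pos'],'F',np.round(s['wrist_force'],1),'w',s['grip_width'])
print('shift cm',(R.inv().apply(g-s['eef_pos'])*100).round(2),'turn',np.degrees((R.inv()*T).as_rotvec()).round(1))
E
python3 go.py '[.4616,-.1004,.25]'
```

```text
t 0.7167 pos [ 0.3368 -0.302   0.2503] F [ 0.7  0.5 -0.2] w 0.025382373682836787
shift cm [23.68  1.22  0.03] turn [  0.    0.  -35.6]
```

Request:
step_arm(
  commands=[
    [[4,0.2,0],[0,0,-7.1]],
    [[8,0.4,0],[0,0,-14.2]],
    [[12,0.6,0],[0,0,-21.3]],
    [[16,0.8,0],[0,0,-28.4]],
    [[20,1.0,0],[0,0,-35.6]],
  ],
)

```text
t: 1.13
eef_pos: [0.443, -0.1319, 0.2505]
ee_rot: [3.141, 0.0, 1.689]
wrist_force: [-0.5, -0.8, 0.5]
grip_width: 0.0003
grasp_force: 0.0
```

```bash
python3 go.py '[.4616,-.1004,.25]'
```

```text
t 1.1333 pos [ 0.443  -0.1319  0.2505] F [-0.5 -0.8  0.5] w 0.0003401966048144378
shift cm [2.9  2.22 0.05] turn [ 0.  0. -0.]
```

Request:
step_arm(
  commands=[
    [[2.9,2.2,1],[0,0,0]],
    [[2.9,2.2,4.5],[0,0,0]],
    [[2.9,2.2,8],[0,0,0]],
    [[2.9,2.2,11],[0,0,0]],
    [[2.9,2.2,12.5],[0,0,0]],
  ],
)

```text
t: 1.55
eef_pos: [0.4592, -0.1015, 0.121]
ee_rot: [-3.136, -0.002, 1.684]
wrist_force: [-0.2, 0.4, -1.0]
grip_width: -0.0001
grasp_force: 0.0
```

```bash
python3 go.py '[.4616,-.1004,.077]'
python3 - <<'E'
from h import *
c=cap('side')
cv2.imwrite('pics/side2.png',cv2.resize(c['img'][100:260,170:350,::-1],None,fx=3.5,fy=3.5,interpolation=cv2.INTER_CUBIC))
E
```

```text
t 1.55 pos [ 0.4592 -0.1015  0.121 ] F [-0.2  0.4 -1. ] w -0.00013984631428783323
shift cm [0.08 0.28 4.4 ] turn [-0.3 -0.1 -0.3]
```

View pics/side2.png

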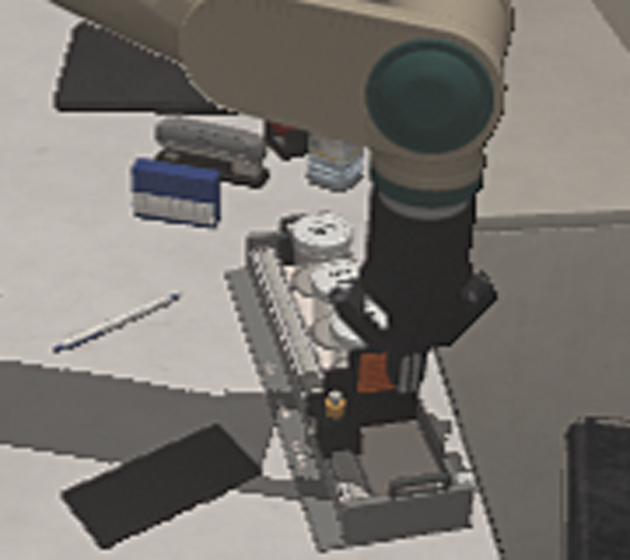

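The closed fingers hang at about (408, 370) in the crop, behind the orange pad at (375, 372). The lane behind the pad is empty, so I can lower now.

Request:
step_arm(
  commands=[
    [[0,0.2,1.5],[0,0,0]],
    [[0,0.2,3],[0,0,0]],
    [[0,0.2,4],[0,0,0]],
    [[0,0.2,4.4],[0,0,0]],
    [[0,0.2,4.4],[0,0,0]],
  ],
)

```text
t: 2.02
eef_pos: [0.4627, -0.1022, 0.0809]
ee_rot: [-3.141, -0.0, 1.683]
wrist_force: [0.3, -0.4, -0.4]
grip_width: -0.0003
grasp_force: 0.0
```

```bash
python3 go.py '[.4555+.1187*.011,-.0498-.9929*.011,.077]'
python3 - <<'E'
from h import *
c=cap('side')
cv2.imwrite('pics/side3.png',cv2.resize(c['img'][170:260,230:330,::-1],None,fx=6,fy=6,interpolation=cv2.INTER_CUBIC))
E
```

```text
t 2.0167 pos [ 0.4627 -0.1022  0.0809] F [ 0.3 -0.4 -0.4] w -0.00031027658024821776
shift cm [ 4.19 -0.12  0.4 ] turn [-0.1 -0.  -0.4]
```

View pics/side3.png

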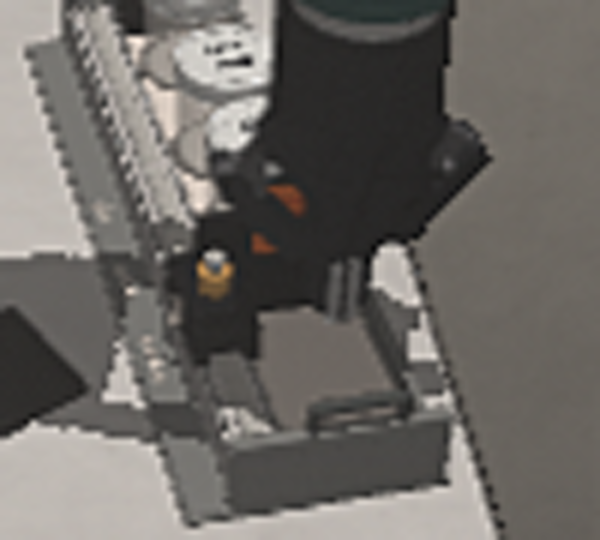

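Request:
step_arm(
  commands=[
    [[1.0,-0.1,0.1],[0,0,0]],
    [[2.0,-0.1,0.2],[0,0,0]],
    [[2.8,-0.1,0.2],[0,0,0]],
    [[3.4,-0.1,0.2],[0,0,0]],
    [[3.6,-0.1,0.2],[0,0,0]],
  ],
)

```text
t: 2.48
eef_pos: [0.4579, -0.0654, 0.0796]
ee_rot: [3.141, 0.0, 1.685]
wrist_force: [-0.6, 0.5, -0.6]
grip_width: -0.0001
grasp_force: 0.0
```

Request:
step_arm(
  commands=[
    [[0.2,0,0],[0,0,0]],
    [[0.4,0,0],[0,0,0]],
    [[0.6,0,0],[0,0,0]],
    [[0.8,0,0],[0,0,0]],
    [[0.8,0,0],[0,0,0]],
  ],
)

```text
t: 2.9
eef_pos: [0.457, -0.0585, 0.0793]
ee_rot: [-3.142, -0.0, 1.683]
wrist_force: [0.2, -0.6, 0.7]
grip_width: 0.0001
grasp_force: 0.0
```

Request:
step_arm(
  commands=[
    [[0.2,0,0],[0,0,0]],
    [[0.4,0,0],[0,0,0]],
    [[0.6,0,0],[0,0,0]],
    [[0.6,0,0],[0,0,0]],
    [[0.6,0,0],[0,0,0]],
  ],
)

```text
t: 3.32
eef_pos: [0.4565, -0.0536, 0.0793]
ee_rot: [3.141, 0.002, 1.683]
wrist_force: [0.9, -4.3, -0.6]
grip_width: -0.0001
grasp_force: 2.5
```

```bash
cat > jt.py <<'E'
from h import *
# brass plunger (yellow-orange) in side view, and its tray-y
F=frame(np.radians(6.82),(.4326,.0260))
for n,b in(('side',(180,230,240,280)),('top',(180,205,235,300))):
    c=cap(n);hsv=cv2.cvtColor(c['img'],cv2.COLOR_RGB2HSV)
    o=cv2.inRange(hsv,(14,110,90),(30,255,255));z=np.zeros_like(o);z[b[0]:b[1],b[2]:b[3]]=o[b[0]:b[1],b[2]:b[3]]
    v,u=np.nonzero(z)
    if len(u): p=plane(c,[(u.mean(),v.mean())],.062);print(n,len(u),u.mean().round(1),v.mean().round(1),p.round(4),tofr(p,F).round(4))
E
python3 jt.py; python3 go.py '[.4555+.1187*.011,-.0498-.9929*.011,.077]'
```

```text
side 12 264.5 215.0 [[ 0.4078 -0.0729  0.062 ]] [[-0.0364 -0.0953]]
t 3.4167 pos [ 0.4565 -0.0536  0.0793] F [ 1.  -5.  -0.8] w -0.00038831821846840143
shift cm [-0.71 -0.05  0.23] turn [ 0.   0.1 -0.4]
```

Request:
step_arm(
  commands=[
    [[0.1,0,0],[0,0,0]],
    [[0.2,0,0],[0,0,0]],
    [[0.3,0,0],[0,0,0]],
    [[0.4,0,0],[0,0,0]],
    [[0.5,0,0],[0,0,0]],
  ],
)

```text
t: 3.83
eef_pos: [0.4558, -0.0477, 0.0793]
ee_rot: [-3.141, 0.0, 1.683]
wrist_force: [0.3, -2.9, -0.9]
grip_width: 0.0
grasp_force: 1.2
```

Request:
step_arm(
  commands=[
    [[0.1,0,0],[0,0,0]],
    [[0.2,0,0],[0,0,0]],
    [[0.3,0,0],[0,0,0]],
    [[0.4,0,0],[0,0,0]],
    [[0.5,0,0],[0,0,0]],
  ],
)

```text
t: 4.25
eef_pos: [0.4552, -0.0426, 0.0793]
ee_rot: [-3.142, 0.0, 1.683]
wrist_force: [-0.0, -2.4, -0.4]
grip_width: 0.0002
grasp_force: 1.2
```

```bash
python3 jt.py; python3 go.py '[.4555+.1187*.011,-.0498-.9929*.011,.077]'
```

```text
side 15 263.3 212.5 [[ 0.406  -0.0621  0.062 ]] [[-0.0369 -0.0843]]
t 4.35 pos [ 0.4552 -0.0425  0.0793] F [-0.4 -1.5  0.4] w -4.348076277170951e-05
shift cm [-1.83 -0.04  0.23] turn [-0.  -0.  -0.4]
```

Request:
step_arm(
  commands=[
    [[0.24,0,0],[0,0,0]],
    [[0.48,0,0],[0,0,0]],
    [[0.72,0,0],[0,0,0]],
    [[0.96,0,0],[0,0,0]],
    [[1.2,0,0],[0,0,0]],
  ],
)

```text
t: 4.77
eef_pos: [0.4538, -0.0306, 0.0793]
ee_rot: [-3.141, 0.0, 1.683]
wrist_force: [-0.7, -2.4, 0.2]
grip_width: 0.0002
grasp_force: 1.5
```

Request:
step_arm(
  commands=[
    [[0.24,0,0],[0,0,0]],
    [[0.48,0,0],[0,0,0]],
    [[0.72,0,0],[0,0,0]],
    [[0.96,0,0],[0,0,0]],
    [[1.2,0,0],[0,0,0]],
  ],
)

```text
t: 5.18
eef_pos: [0.4525, -0.0187, 0.0793]
ee_rot: [-3.141, 0.0, 1.683]
wrist_force: [-1.4, -4.7, 0.3]
grip_width: -0.0001
grasp_force: 1.6
```

Request:
step_arm(
  commands=[
    [[0.2,0,0],[0,0,0]],
    [[0.4,0,0],[0,0,0]],
    [[0.6,0,0],[0,0,0]],
    [[0.8,0,0],[0,0,0]],
    [[1.0,0,0],[0,0,0]],
  ],
)

```text
t: 5.6
eef_pos: [0.4513, -0.0088, 0.0793]
ee_rot: [-3.141, 0.0, 1.683]
wrist_force: [-2.2, -3.7, 1.1]
grip_width: 0.0006
grasp_force: 1.6
```

```bash
python3 jt.py; python3 go.py '[.4555+.1187*.011,-.0498-.9929*.011,.077]'
python3 - <<'E'
from h import *
c=cap('side')
cv2.imwrite('pics/side4.png',cv2.resize(c['img'][150:260,220:330,::-1],None,fx=5,fy=5,interpolation=cv2.INTER_CUBIC))
E
```

```text
side 13 260.5 205.2 [[ 0.4024 -0.0287  0.062 ]] [[-0.0365 -0.0507]]
t 5.7 pos [ 0.4515 -0.0085  0.0793] F [ 0.5 -0.2  0.2] w -7.434598090704891e-05
shift cm [-5.25 -0.06  0.23] turn [ 0.  -0.  -0.4]
```

View pics/side4.png

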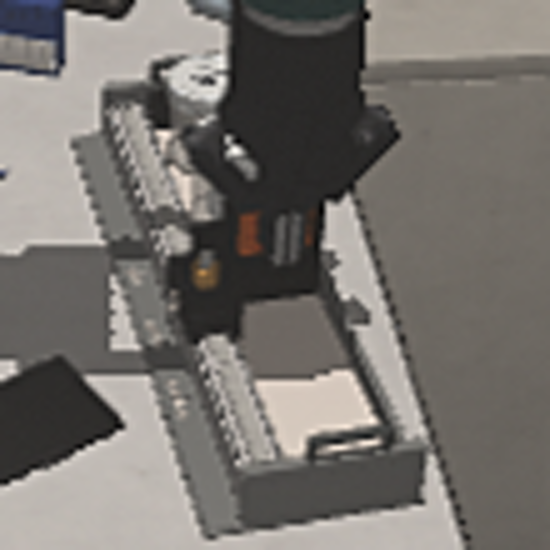

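The fingers press mid-pad at about (285, 238), and the brass plunger at (207, 272) has moved about 45 mm. About 12 mm remains, so I'll take small steps from here.

Request:
step_arm(
  commands=[
    [[0.14,0,0],[0,0,0]],
    [[0.28,0,0],[0,0,0]],
    [[0.42,0,0],[0,0,0]],
    [[0.56,0,0],[0,0,0]],
    [[0.7,0,0],[0,0,0]],
  ],
)

```text
t: 6.17
eef_pos: [0.4507, -0.0016, 0.0793]
ee_rot: [3.141, -0.001, 1.683]
wrist_force: [-0.1, -0.1, -0.7]
grip_width: -0.0001
grasp_force: 0.0
```

Request:
step_arm(
  commands=[
    [[0.05,0,0],[0,0,0]],
    [[0.1,0,0],[0,0,0]],
    [[0.15,0,0],[0,0,0]],
    [[0.2,0,0],[0,0,0]],
    [[0.2,0,0],[0,0,0]],
  ],
)

```text
t: 6.58
eef_pos: [0.4504, 0.0001, 0.0793]
ee_rot: [3.142, -0.0, 1.683]
wrist_force: [-0.1, -0.5, -0.7]
grip_width: 0.0001
grasp_force: 0.0
```

```bash
python3 jt.py; python3 go.py '[.4555+.1187*.011,-.0498-.9929*.011,.077]'
```

```text
side 12 259.5 203.0 [[ 0.4006 -0.0186  0.062 ]] [[-0.037  -0.0405]]
t 6.6833 pos [ 0.4504 -0.      0.0793] F [-0.6 -0.6 -0.3] w -5.1737785912405714e-05
shift cm [-6.11 -0.05  0.23] turn [ 0.  -0.  -0.4]
```

The force dropped to zero, so the retainer has drawn itself in. I'll back off and check.

Request:
step_arm(
  commands=[
    [[-1,0,0],[0,0,0]],
    [[-2.5,0,0],[0,0,0]],
    [[-4,0,0],[0,0,0]],
    [[-4,0,-2],[0,0,0]],
    [[-4,0,-5],[0,0,0]],
  ],
)

```text
t: 7.1
eef_pos: [0.4531, -0.0409, 0.127]
ee_rot: [-3.135, -0.002, 1.682]
wrist_force: [0.7, -0.3, -0.7]
grip_width: -0.0001
grasp_force: 0.0
```

Request:
step_arm(
  commands=[
    [[0,0,-4],[0,0,0]],
    [[0,0,-8],[0,0,0]],
    [[-3,1,-11],[0,0,0]],
    [[-7,1,-12],[0,0,0]],
    [[-11,1,-12],[0,0,0]],
  ],
)

```text
t: 7.52
eef_pos: [0.4785, -0.1498, 0.2538]
ee_rot: [3.135, 0.004, 1.686]
wrist_force: [0.9, 0.6, 0.7]
grip_width: 0.0001
grasp_force: 0.0
```

Request:
step_arm(
  commands=[
    [[-4,0,0],[0,0,0]],
    [[-8,0,0],[0,0,0]],
    [[-12,0,0],[0,0,0]],
    [[-15,0,0],[0,0,0]],
    [[-15,0,0],[0,0,0]],
  ],
)

```text
t: 7.93
eef_pos: [0.4929, -0.3027, 0.2479]
ee_rot: [-3.14, 0.001, 1.678]
wrist_force: [-0.3, 0.1, 0.3]
grip_width: -0.0
grasp_force: 0.0
```

```bash
python3 jt.py
python3 - <<'E'
from h import *
F=frame(np.radians(6.82),(.4326,.0260))
c=cap('top');s=cap('side')
C=cloud(s);hsv=cv2.cvtColor(s['img'],cv2.COLOR_RGB2HSV);o=cv2.inRange(hsv,(4,140,90),(18,255,255));o[:180]=0;o[230:]=0;o[:,:255]=0;o[:,305:]=0
q=C[o>0];q=q[(q[:,2]>.05)&(q[:,2]<.1)];print('pad',np.median(q,0),tofr(np.median(q,0),F))
a=cv2.resize(c['img'][160:220,190:310,::-1],None,fx=5,fy=5,interpolation=cv2.INTER_CUBIC)
b=cv2.resize(s['img'][150:206,215:335,::-1],None,fx=5,fy=5,interpolation=cv2.INTER_CUBIC)
cv2.imwrite('pics/fin.png',np.vstack([a,b]))
E
```

```text
side 14 260.1 202.4 [[ 0.4029 -0.0158  0.062 ]] [[-0.0345 -0.038 ]]
top 8 257.2 198.6 [[ 0.3995 -0.0039  0.062 ]] [[-0.0364 -0.0257]]
pad [0.44999289 0.01230816 0.08374095] [ 0.01564391 -0.01566038]
```

View pics/fin.png

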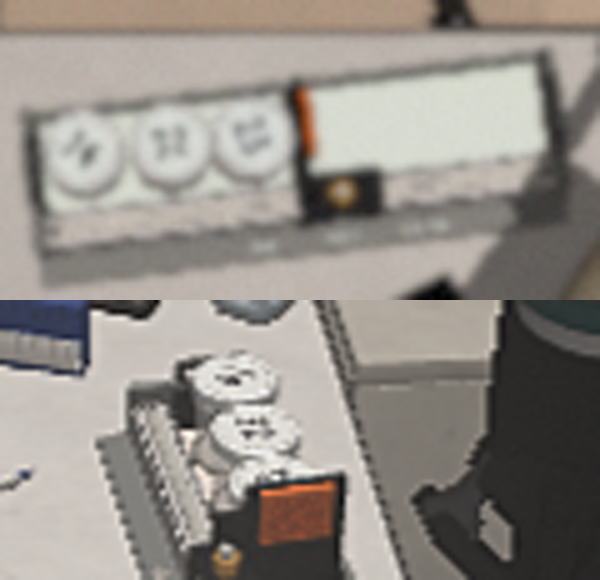

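The final picture shows the brass plunger at (342, 190), level with the three-dot mark at (342, 238). The three cups stand upright in front of the panel, and the hand is well clear. The push force also fell to zero over the last 2 mm of advance, which means the retainer drew itself into the notch ahead of the fingers.

```bash
python3 -c "
from h import *
print(r.hand_in())"
```

```text
the job is handed in; nothing more can be done
None
```

I pushed the retainer until it drew itself into the three-cup notch and handed the job in with the hand clear. The three cups looked upright in the last pictures. I inferred that the plunger had dropped from the push force falling to zero and from the plunger's place beside the three dots; I couldn't read it directly, and the hand-in returned no verdict.

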